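# Show the washed dispenser tap to the inspection camera

## Robot

A 6-joint arm with a two-finger parallel gripper is mounted at the origin on the work surface. World frame = base frame: x ahead of the robot, y to its left, z up, the work surface at z = 0. Lengths are in mm, angles in degrees, forces in N, time in s.
With the tool pointing down it reaches from about 300 to 850 mm from the base axis. Payload 4.2 kg.
Tool frame: the origin (TCP) lies at the very end of the fingers, on their centre line; the grasp point (between the pads) lies 19 mm behind it; z points along the fingers, y is the line along which they close (so a half turn about z gives the same grasp; the last joint's range is limited). The gripper opens to 91 mm and grips with 3 to 60 N. Pads are 32 mm wide; open, the fingers measure 118 mm over their backs; the gripper's body (76 mm by 178 mm) begins 60 mm behind the grasp point.
Start: joints at [62.739, 18.312, 89.639, -0, 72.044, -1.146], TCP at [253.109, 516.313, 213.976] pointing down, gripper open.
Joint ranges: [-177.97, 177.97], [-48.28, 115.42], [12.27, 149.76], [-77.06, 257.06], [2.81, 150.46], [-146.56, 146.56]. Speed limits (degrees/s): [147.25, 147.25, 180, 180, 180, 180].

## Interface

Orientations are given as [roll, pitch, yaw] about the fixed x, y, z axes, in that order (R = Rz(yaw) Ry(pitch) Rx(roll)).
In Python, from workcell import env, eyes gives the robot as it stands.
- The arm moves only by the tool send_rows, never from a script. Its argument "targets" is text: rows parted by semicolons, each of 7 numbers parted by spaces: the shift along the tool's x, y, z in m, then the turn, a rotation vector about the tool's x, y, z in degrees, then the opening in per cent of the stroke, from 0 (shut) to 100 (fully open). A call has 1 to 12 rows; each row is the pose to reach, as a shift and turn from the pose commanded when the call began, along the tool's axes at that moment; what a row does not reach only later rows make up. A row lasts 1/12 s, in which the tool goes at most 41.7 mm and 7.16 degrees, less where a joint would pass 70% of its speed; a pose out of reach is approached as far as the arm can. A call with a gripper value outside its range is refused whole. The fingers move at their own pace and stop on an object; "grip_force" is the grip in N (left out, the last holds). Time passes only in rows, so rows that repeat a pose let the fingers close. It gives the time, the measured TCP pose, the force, the opening and the grip force at its end, in the units of the state.
- env.state(): the state, without advancing time (a new reading comes with each control period).
- eyes.grab_frame(name): name is "side" or "top" or "wrist"; returns a dict with "image" (420x560x3 uint8, blue, green, red), "fovy" (degrees; the focal length in pixels is half the picture's height over the tangent of half this angle, whatever the lens; pixels are square), "cx", "cy" (the principal point, pixels), "eye" and "attitude" of the camera in the world. Camera axes: x right, y up, looking along -z (the intrinsics and any distortion apply to the point x, -y, -z); pixel columns grow to the right and rows downward; lengths in mm; the calibration is good to about 2 mm. A picture is of the moment at which its call begins. There is no depth.
- env.job_done(): hands the job in; it is judged then, once.
The state is a dict: "time_s": time; "qpos": joint angles; "qvel": joint speeds; "effort": joint torques, N m; "ee_pos": TCP position; "ee_rot": TCP orientation; "force": force on the tool from outside, world axes, zero at the start; "torque": the same for the moment, N m; "gripper_width": finger opening in mm; "gripper_force": force on a finger pad.
Only numpy, scipy, OpenCV 4.12 (cv2) and the standard library are available. Lean on these libraries where they do the work, as an engineer would, in place of code of your own. Each camera call takes 0.05 s, during which the arm holds its last target. There are 200 camera calls.

## Task

One of the two drink-dispenser taps in the white wash tray has a clearly longer threaded pipe than the other: pick that long-piped tap out of the tray and hold it up in front of the inspection camera, with the open end of its threaded pipe centred about 130 mm in front of the lens and the pipe pointing straight into the lens. Leave the other two fittings lying where they are and do not bump the camera or its stand. Finish while still holding the tap there, steady in the gripper.

Things in the scene. Friction and masses are not known exactly. Their poses are not given: they have to be found in the camera images.
- longtap_grip (a point): tap to show, steel, lying on its side, 26 mm tall; this point: centre of its 26 mm square block (flats, free to grip across own y within 20 mm either way along x), 13 mm above tray floor, own z up. Own x runs along the threaded pipe to its open end, 65 mm away. Valve barrel (26 mm thick) crosswise at x -38 mm: spout to y -38 mm, black paddle lever to y +42 mm. About 160 g, balanced within 6 mm of here
- longtap_mouth (a point): centre of the open end of the long tap's threaded pipe (20 mm diameter, 45 mm long past the block), on the pipe's axis, 65 mm along own x from longtap_grip; same axes
- shorttap_grip (a point): the other tap, to be left alone: same in every way, but its threaded pipe is only 13 mm long past the block (open end 33 mm from this point). This point is the centre of its block, 13 mm above the tray floor
- coupling_grip (a point): straight coupling, to be left alone: the same square block, with a threaded pipe 25 mm long on both ends, no barrel or lever, 90 mm overall. This point is the centre of its block, 13 mm above the tray floor
- tray: fixed white plastic tray on the counter, 200 (own x) x 440 (own y) mm outside, walls 18 mm high and 4 mm thick, inner floor 4 mm above the counter; origin at the centre of its underside. The three fittings lie side by side along own y about 140 mm apart, in any order
- stand: fixed stand of the inspection camera, on the counter beyond the tray: round foot 110 mm across, thin post 410 mm high, short arm with the camera head on the robot's side; origin at the centre of its underside. The lens is 80 mm to its own -x side and 335 mm up; the camera looks towards own -x and 30 degrees downwards
- lens (a point): centre of the front glass of the camera (lens barrel 34 mm across, 26 mm long, then a 50 x 48 x 44 mm housing behind it). Own x points backwards into the camera, along its optical axis, i.e. 30 degrees up and away from the robot
- focus (a point): empty point in the air on the optical axis 130 mm in front of the lens, 270 mm above the counter, where the open end of the pipe belongs; own x points from here straight to the lens (30 degrees above level), own y is level
Things that resemble listed ones, but are neither listed nor needed, are in the scene too. What is shaped like the part that bears longtap_grip but blue or red is not meant.

How it is judged:
By the outcome, as a careful person would: the job done as asked, in the order asked, and still so for the second after the job is handed in, while the arm keeps its last pose, push and grip.
It also fails if it takes over 35 s, if anything falls off the work surface, if the arm or the gripper's body presses on something with over 40 N, if the wrist force passes 120 N, or if a joint passes its speed limit or range.

## Working session

There is one attempt and no reset: what is moved stays moved. The work goes in short steps, Python scripts to look and compute and a tool call to move; the robot and the scene stay as the last step left them, time stands still between calls to the robot, and variables do not carry over. Pictures are saved under pics/ and viewed, at most 10 in all, crops included, and the job is handed in when it is done.

Besides the shell and the picture viewer there is one more tool, called after ">>>" as a command line: name --argument value ..., lists and objects as JSON in quotes. send_rows: Moves the arm, as the interface text tells. Its arguments: {"type":"object","properties":{"targets":{"type":"string"},"grip_force":{"type":"number"}},"required":["targets"]}

```bash
mkdir -p pics; python3 - <<'E'
from workcell import env, eyes
import cv2,pickle
for n in ("top","side"):
    f=eyes.grab_frame(n); pickle.dump(f,open(n+".pkl","wb")); cv2.imwrite(f"pics/{n}1.png",f["image"])
    print(n,{k:v for k,v in f.items() if k!="image"})
print(env.state())
E
```

```text
top {'fovy': 48.243960286337185, 'cx': 283.11848615665343, 'cy': 204.66744220916502, 'eye': array([ 441.4091682 , -128.29829993, 1253.90996342]), 'attitude': array([  4.0187069 ,   0.20696868, -90.64098965])}
side {'fovy': 55.377145173268616, 'cx': 281.6914219853126, 'cy': 205.79452140671475, 'eye': array([  64.95751652, -626.43038729,  739.29823339]), 'attitude': array([ 52.54747987,   0.47988098, -40.96875922])}
{'time_s': 0.1, 'qpos': array([ 6.27393720e+01,  1.83462075e+01,  8.96999016e+01, -1.43500479e-03,
        7.20431090e+01, -1.14501167e+00]), 'qvel': array([-0.0182031 , -0.19808159, -0.13011071,  0.05866543, -0.04553811,
       -0.10126466]), 'effort': array([ 2.36839100e-03, -4.13329875e+01, -2.32511151e+01,  7.28763454e-02,
        4.22220631e-02, -3.46577644e-05]), 'ee_pos': array([252.89624694, 515.8943093 , 213.21880965]), 'ee_rot': array([-1.79910772e+02, -4.18694224e-04,  1.53884827e+02]), 'force': array([ 0.59159219, -1.0575182 , -0.22640816]), 'torque': array([ 0.07514248,  0.00313804, -0.00603715]), 'gripper_force': 0.0, 'gripper_width': 91.58575681353041}
```

View pics/top1.png

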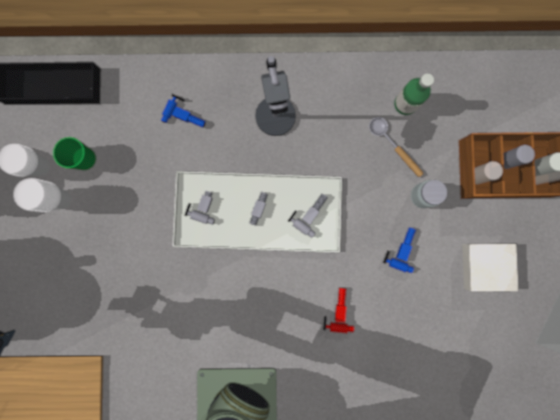

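View pics/side1.png

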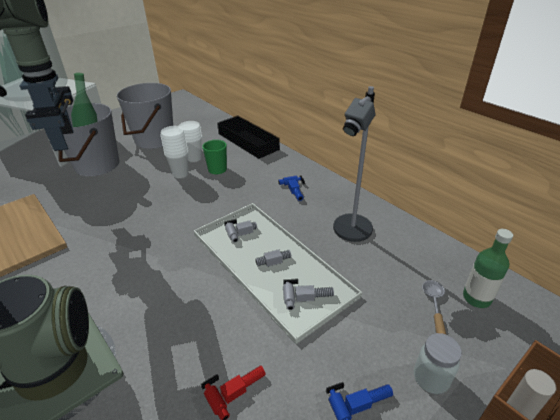

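```bash
python3 - <<'E'
import cv2,pickle,numpy as np
t=pickle.load(open("top.pkl","rb"))["image"]; s=pickle.load(open("side.pkl","rb"))["image"]
z=lambda im,x,y,w,h,k:cv2.resize(im[y:y+h,x:x+w],None,fx=k,fy=k,interpolation=cv2.INTER_CUBIC)
# top crops: left tap (280,185,60,60)x6 ; stand (245,50,70,92)
cv2.imwrite("pics/c1.png",np.hstack([z(t,280,185,60,60,7),z(t,240,55,60,96,4.375)[:420]]) )
cv2.imwrite("pics/c2.png",np.hstack([z(s,270,270,80,50,5)[:250],z(s,330,205,60,50,5)]))
cv2.imwrite("pics/c3.png",z(s,330,80,60,70,8))
E
```

```text
(no output)
```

View pics/c1.png

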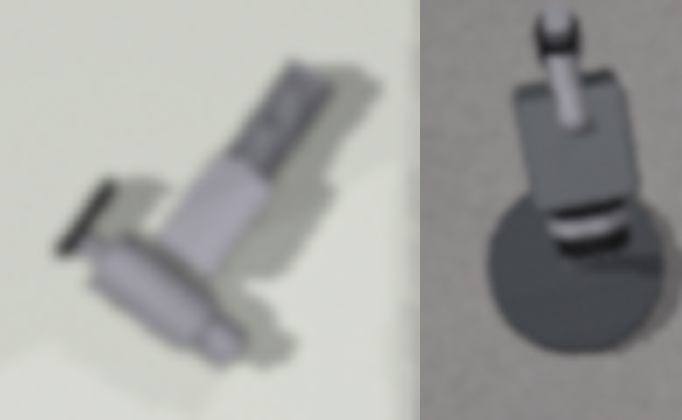

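View pics/c2.png

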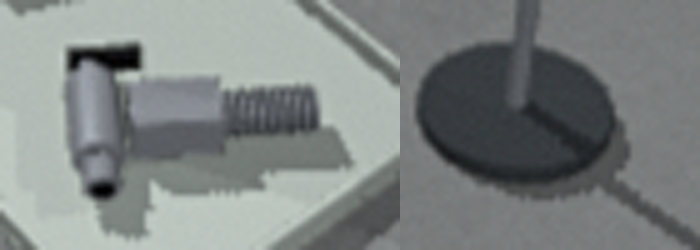

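View pics/c3.png

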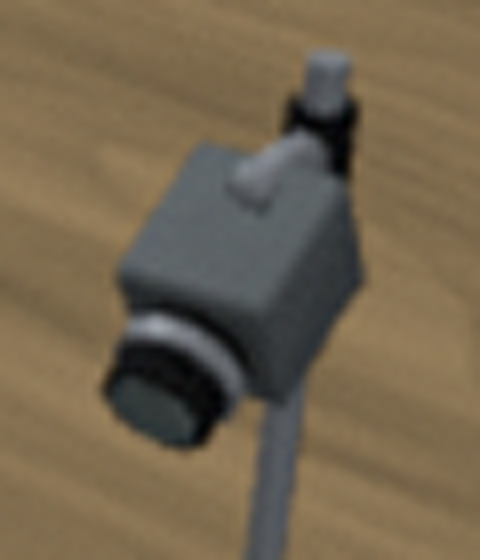

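Top view: the long tap is the right one (310,215), with the short tap at (203,207) and the coupling at (259,208). Stand foot is at about (275,116). Side view: lens glass is at about (349,131), tap mouth at about (334,292).

```bash
cat > h.py <<'E'
import numpy as np,pickle
from scipy.spatial.transform import Rotation as R
from scipy.optimize import least_squares
F={n:pickle.load(open(n+".pkl","rb")) for n in("top","side")}
def ray(f,u,v):
    k=210/np.tan(np.radians(f["fovy"]/2))
    d=np.array([(u-f["cx"])/k,-(v-f["cy"])/k,-1])
    return f["eye"],R.from_euler("xyz",f["attitude"],degrees=True).apply(d)
def atz(f,u,v,z):
    e,d=ray(f,u,v); return e+d*(z-e[2])/d[2]
def tri(a,b):
    (e1,d1),(e2,d2)=a,b
    A=np.c_[d1,-d2]; s=np.linalg.lstsq(A,e2-e1,rcond=None)[0]
    p,q=e1+s[0]*d1,e2+s[1]*d2; return (p+q)/2,np.linalg.norm(p-q)
E
python3 - <<'E'
from h import *
np.set_printoptions(precision=1,suppress=True)
T,S=F["top"],F["side"]
c=lambda x,y:(280+x/7,185+y/7)
far=[c(228,153),c(272,183)];near=[c(163,240),c(210,275)]
P=lambda L,z:np.mean([atz(T,*p,z) for p in L],0)
f,n=P(far,30),P(near,30); m=atz(T,*c(312,70),20)
sp=atz(T,*c(225,345),17); lev=atz(T,*c(87,218),17)
print("block f,n",f,n,"ctr",(f+n)/2,"len",np.linalg.norm(f-n),"mouth",m)
print("spout",sp,"lever",lev,np.linalg.norm(sp-lev))
C=(f+n)/2
for v in(m-C,f-n,lev-sp): print(np.degrees(np.arctan2(v[1],v[0])))
print("mouth side",atz(S,270+318/5,270+108/5,17))
print("mouth tri",tri(ray(T,*c(312,70)),ray(S,270+318/5,270+108/5)))
fs=[(131,80),(219,75),(222,110),(135,118)]
print("block top side",[atz(S,270+x/5,270+y/5,30) for x,y in fs])
for z in(0,10,20):print("foot",z,atz(T,275.5,115.6,z),atz(S,354,226,z))
print("posttop",atz(T,271.5,58.4,410),atz(S,370.9,87.5,410),tri(ray(T,271.5,58.4),ray(S,370.9,87.5)))
print("lens side z335",atz(S,349.4,131.25,335),"top",atz(T,278.9,111,335),tri(ray(T,278.9,111),ray(S,349.4,131.25)))
# tray corners
for p in((181,173),(342,178),(340,251),(174,246)):print(atz(T,*p,18))
E
```

```text
block f,n [ 515.1 -209.9   30. ] [ 482.  -185.7   30. ] ctr [ 498.5 -197.8   30. ] len 41.03726201943013 mouth [ 552.5 -234.5   20. ]
spout [ 449.3 -200.3   17. ] lever [ 497.7 -149.    17. ] 70.48751174798602
-34.26432471869915
-36.131929065783446
46.6711307389344
mouth side [ 554.3 -237.    17. ]
mouth tri (array([ 553.8, -235.8,   16.2]), np.float64(2.620446249141032))
block top side [array([ 493. , -175.6,   30. ]), array([ 525.5, -200.3,   30. ]), array([ 511.9, -216. ,   30. ]), array([ 479.1, -193.3,   30. ])]
foot 0 [ 772.3 -106.8    0. ] [ 784.9 -101.5    0. ]
foot 10 [ 769.7 -106.9   10. ] [ 775.2 -108.6   10. ]
foot 20 [ 767.1 -107.1   20. ] [ 765.4 -115.7   20. ]
posttop [ 771.4 -107.5  410. ] [ 770.7 -107.8  410. ] (array([ 771.4, -107.4,  409.7]), np.float64(0.24104957896997908))
lens side z335 [ 695.2 -121.5  335. ] top [ 693.2 -119.4  335. ] (array([ 694.3, -120.4,  334.7]), np.float64(2.8716776978583107))
[615.7 145.5  18. ]
[ 597.4 -281.7   18. ]
[ 404.8 -272.6   18. ]
[422.7 163.1  18. ]
```

>>> send_rows --targets "-0.135 -0.133 0.02 0 0 42 55;-0.269 -0.266 0.04 0 0 84 55;-0.269 -0.266 0.04 0 0 84 55;-0.269 -0.266 0.04 0 0 84 55;-0.269 -0.266 0.04 0 0 84 55;-0.269 -0.266 0.04 0 0 84 55;-0.269 -0.266 0.04 0 0 84 55;-0.269 -0.266 0.04 0 0 84 55;-0.269 -0.266 0.04 0 0 84 55;-0.269 -0.266 0.04 0 0 84 55;-0.269 -0.266 0.04 0 0 84 55;-0.269 -0.266 0.04 0 0 84 55"

```text
time_s: 1.1
ee_pos: [377.6, 157.8, 173.6]
ee_rot: [-180.0, 0.0, 69.4]
force: [-0.8, 0.1, 0.4]
gripper_width: 50.2
gripper_force: 0.0
```

```bash
cat > go.py <<'E'
# usage: go.py x y z  and tool axes given as tap-x yaw, pitch-up (deg): prints shift/turn from the measured pose
import sys; from h import *
from workcell import env
def tool(yaw,up): return R.from_euler("zyx",[yaw,-up,180],degrees=True)
if __name__=="__main__":
    a=list(map(float,sys.argv[1:])); s=env.state()
    R0=R.from_euler("xyz",s["ee_rot"],degrees=True)
    d=R0.inv().apply(np.array(a[:3])-s["ee_pos"]); t=(R0.inv()*tool(a[3],a[4])).as_rotvec(degrees=True)
    print("t",round(s["time_s"],2),"pos",s["ee_pos"].round(1),"rot",s["ee_rot"].round(2),"q",s["qpos"].round(1),"F",s["force"].round(1),"w",s["gripper_width"].round(1),s["gripper_force"])
    print("shift m",(d/1000).round(4),"turn",t.round(2),"rows",np.linalg.norm(d)/41.7,np.linalg.norm(t)/7.16)
E
python3 go.py 506 -201 130 -36 0
```

```text
Traceback (most recent call last):
  File "go.py", line 9, in <module>
    print("t",round(s["time_s"],2),"pos",s["ee_pos"].round(1),"rot",s["ee_rot"].round(2),"q",s["qpos"].round(1),"F",s["force"].round(1),"w",s["gripper_width"].round(1),s["gripper_force"])
                                                                                                                                            ^^^^^^^^^^^^^^^^^^^^^^^^
AttributeError: 'float' object has no attribute 'round'
```

```bash
sed -i 's/s\["gripper_width"\].round(1)/s["gripper_width"]/' go.py; python3 go.py 506 -201 130 -36 0
```

```text
t 1.1 pos [377.6 157.8 173.6] rot [-1.7996e+02  3.0000e-02  6.9390e+01] q [ 21.1   5.3 113.1   0.   61.7  41.7] F [-0.8  0.1  0.4] w 50.202322965582 0.0
shift m [-0.2906  0.2465  0.0436] turn [-3.000e-02  4.000e-02  3.339e+01] rows 9.19781287344382 4.663146877357766
```

```bash
sed -i 's/"zyx"/"ZYX"/' go.py; python3 go.py 506 -201 130 -36 0
```

```text
t 1.1 pos [377.6 157.8 173.6] rot [-1.7996e+02  3.0000e-02  6.9390e+01] q [ 21.1   5.3 113.1   0.   61.7  41.7] F [-0.8  0.1  0.4] w 50.202322965582 0.0
shift m [-0.2906  0.2465  0.0436] turn [-0.0000e+00  6.0000e-02  1.0539e+02] rows 9.19781287344382 14.719009021370558
```

>>> send_rows --targets "-0.291 0.2465 0.04 0 0 84 55;-0.291 0.2465 0.04 0 0 84 55;-0.291 0.2465 0.04 0 0 84 55;-0.291 0.2465 0.04 0 0 84 55;-0.291 0.2465 0.04 0 0 84 55;-0.291 0.2465 0.04 0 0 84 55;-0.291 0.2465 0.04 0 0 84 55;-0.291 0.2465 0.04 0 0 84 55;-0.291 0.2465 0.04 0 0 84 55;-0.291 0.2465 0.04 0 0 84 55;-0.291 0.2465 0.04 0 0 84 55;-0.291 0.2465 0.04 0 0 84 55"

```text
time_s: 2.1
ee_pos: [508.7, -200.1, 132.9]
ee_rot: [-180.0, 0.1, -14.6]
force: [-0.1, 0.1, -1.0]
gripper_width: 50.1
gripper_force: 0.0
```

>>> send_rows --targets "0 0 0 0 0 21.5 55;0 0 0 0 0 21.5 55;0 0 0 0 0 21.5 55;0 0 0 0 0 21.5 55;0 0 0 0 0 21.5 55"

```text
time_s: 2.52
ee_pos: [508.8, -198.9, 133.6]
ee_rot: [180.0, 0.0, -35.4]
force: [0.1, 0.0, -0.4]
gripper_width: 50.2
gripper_force: 0.0
```

```bash
python3 go.py 506 -201 60 -36 0; python3 - <<'E'
from workcell import eyes
import cv2,pickle
f=eyes.grab_frame("wrist"); pickle.dump(f,open("wrist.pkl","wb"))
cv2.imwrite("pics/w1.png",f["image"]); print({k:v for k,v in f.items() if k!="image"})
E
```

```text
t 2.52 pos [ 508.8 -198.9  133.6] rot [ 1.800e+02  4.000e-02 -3.543e+01] q [-22.6  19.4 100.4   0.   60.2 102.9] F [ 0.1  0.  -0.4] w 50.18393908794537 0.0
shift m [-0.001   0.0033  0.0736] turn [0.   0.04 0.57] rows 1.767340016192338 0.07979257518920696
{'fovy': 63.55286852727333, 'cx': 284.59557562462965, 'cy': 213.79187096055716, 'eye': array([ 578.83802275, -246.4864474 ,  303.84430127]), 'attitude': array([-1.72465231e+01, -4.55920902e-02, -1.25454510e+02])}
```

View pics/w1.png

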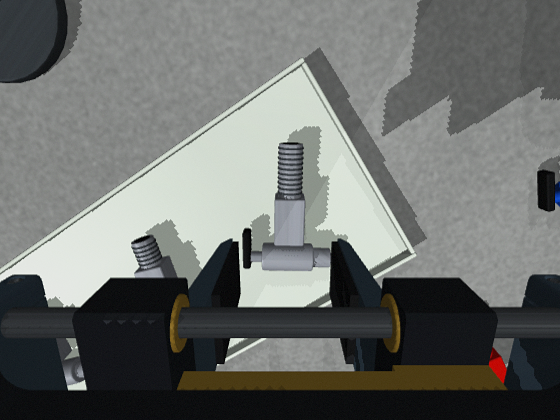

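Wrist view: the long tap's pipe mouth is at about (290,144), block far edge at about (290,196), block near edge at about (290,245), between the fingers.

```bash
python3 - <<'E'
from h import *
np.set_printoptions(precision=1,suppress=True)
W=pickle.load(open("wrist.pkl","rb"))
m=atz(W,290.5,143.5,27);f=atz(W,290,196,30);n=atz(W,290,245,30)
print(m,f,n)
for v in(m-n,f-n):print(np.degrees(np.arctan2(v[1],v[0])),np.linalg.norm(v))
u=np.array([np.cos(np.radians(-36)),np.sin(np.radians(-36)),0])
print("ctr from f",f-20*u,"from mouth",m-65*u)
E
```

```text
[ 554.1 -235.    27. ] [ 519.5 -210.    30. ] [ 483.6 -184.7   30. ]
-35.48108791834863 86.70271823442194
-35.18369818173253 43.957727483534605
ctr from f [ 503.3 -198.3   30. ] from mouth [ 501.5 -196.8   27. ]
```

>>> send_rows --targets "0 0.003 0.03 0 0 0 55;0 0.003 0.06 0 0 0 55;0 0.003 0.09 0 0 0 55;0 0.003 0.105 0 0 0 55;0 0.003 0.115 0 0 0 55;0 0.003 0.12 0 0 0 55;0 0.003 0.12 0 0 0 55;0 0.003 0.12 0 0 0 55"

```text
time_s: 3.23
ee_pos: [508.0, -201.7, 14.7]
ee_rot: [-180.0, -0.1, -35.6]
force: [0.5, 0.0, -0.5]
gripper_width: 49.8
gripper_force: 0.0
```

```bash
python3 go.py 507.2 -201.3 7.5 -35.5 0
```

```text
t 3.23 pos [ 508.  -201.7   14.7] rot [-1.7997e+02 -9.0000e-02 -3.5580e+01] q [-22.9  27.4 108.2   0.   44.3 102.7] F [ 0.5  0.  -0.5] w 49.82850687311327 0.0
shift m [-0.0009  0.0001  0.0072] turn [-0.03 -0.09 -0.08] rows 0.17304706640485745 0.016823739905907766
```

>>> send_rows --targets "-0.001 0 0.004 0 0 0 55;-0.001 0 0.007 0 0 0 55;-0.001 0 0.007 0 0 0 10;-0.001 0 0.007 0 0 0 10;-0.001 0 0.007 0 0 0 10;-0.001 0 0.007 0 0 0 10;-0.001 0 0.007 0 0 0 10;-0.001 0 0.007 0 0 0 10;-0.001 0 0.007 0 0 0 10;-0.001 0 0.007 0 0 0 10" --grip_force 35

```text
time_s: 4.07
ee_pos: [506.6, -201.0, 7.2]
ee_rot: [-180.0, -0.0, -35.6]
force: [-0.3, -0.6, 1.0]
gripper_width: 26.0
gripper_force: 35.0
```

>>> send_rows --targets "0 0 0 0 0 0 10;0 0 -0.005 0 0 0 10;0 0 -0.015 0 0 0 10;0 0 -0.035 0 0 0 10;0 0 -0.065 0 0 0 10;0 0 -0.095 0 0 0 10;0 0 -0.125 0 0 0 10;0 0 -0.15 0 0 0 10;0 0 -0.17 0 0 0 10;0 0 -0.18 0 0 0 10;0 0 -0.18 0 0 0 10"

```text
time_s: 4.98
ee_pos: [507.6, -201.2, 189.6]
ee_rot: [-179.9, -0.3, -35.6]
force: [0.4, 0.3, -2.6]
gripper_width: 25.8
gripper_force: 35.0
```

```bash
python3 go.py 507.2 -201.3 7.5 -35.5 0; python3 - <<'E'
from workcell import eyes
import cv2,pickle,numpy as np
im=[]
for n in("wrist","side"):
    f=eyes.grab_frame(n); pickle.dump(f,open(n+"2.pkl","wb"));im.append(f["image"])
a=cv2.resize(im[0][90:350,170:430],(400,400),interpolation=2); b=cv2.resize(im[1][90:350,200:460],(400,400),interpolation=2)
cv2.imwrite("pics/w2.png",np.hstack([a,b]))
E
```

```text
t 4.98 pos [ 507.6 -201.2  189.6] rot [-179.92   -0.29  -35.61] q [-22.8  16.5  95.9   0.   67.3 102.8] F [ 0.4  0.3 -2.6] w 25.83667292100274 34.99652802944183
shift m [-0.0012  0.0005  0.1821] turn [-0.08 -0.29 -0.11] rows 4.367642788322835 0.045105513974971416
```

View pics/w2.png

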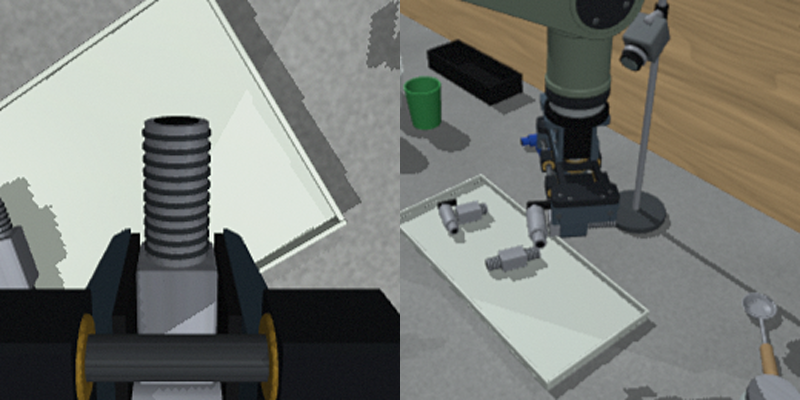

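Tap is held by the block, pipe clear (mouth at about (284,169) in the full wrist picture); the other fittings are undisturbed.

```bash
cat > tgt.py <<'E'
from go import *
import subprocess
lens=np.array([693,-120.6,335]); yaw=9.4
R1=tool(yaw,30); foc=lens-130*R1.apply([1,0,0])
tcp=foc-R1.apply([58.6,0,-9.8])
s=env.state(); R0=R.from_euler("xyz",s["ee_rot"],degrees=True)
print("foc",foc,"tcp",tcp,"mouth now",s["ee_pos"]+R0.apply([58.6,0,-9.8]))
print(subprocess.run(["python3","go.py",*map(str,tcp),str(yaw),"30"],capture_output=True,text=True).stdout)
E
python3 - <<'E'
from h import *
import runpy
from workcell import env
W=pickle.load(open("wrist2.pkl","rb"));print(atz(W,284.4,169.3,199.4),atz(W,284.4,169.3,209.4))
runpy.run_path("tgt.py")
E
```

```text
[ 554.94083272 -232.89900718  199.4       ] [ 556.28381699 -233.87724574  209.4       ]
foc [ 581.9284479  -138.98777621  270.        ] tcp [ 536.69501339 -146.47612274  232.21295104] mouth now [ 553.4191731  -234.62792543  195.97230861]
t 5.08 pos [ 505.8 -200.5  186.3] rot [ 1.7999e+02  8.0000e-02 -3.5610e+01] q [-22.8  16.7  96.2   0.   67.2 102.8] F [-0.3 -0.3 -2.7] w 25.95555705248119 34.99644756317139
shift m [-0.0064 -0.0619 -0.046 ] turn [ 11.76  28.5  -43.97] rows 1.8555712097353856 7.500161092716941
```

>>> send_rows --targets "-0.0003 -0.003 -0.002 0.6 1.4 -2.2 10;-0.0006 -0.006 -0.005 1.2 2.9 -4.4 10;-0.0013 -0.012 -0.009 2.4 5.7 -8.8 10;-0.002 -0.019 -0.014 3.6 8.7 -13.4 10;-0.003 -0.026 -0.019 4.9 11.8 -18.2 10;-0.0036 -0.034 -0.025 6.4 15.5 -23.8 10;-0.0044 -0.041 -0.031 7.9 19.1 -29.5 10;-0.005 -0.048 -0.036 9.2 22.2 -34.3 10;-0.0056 -0.054 -0.04 10.2 24.8 -38.3 10;-0.006 -0.058 -0.043 11 26.6 -41 10;-0.0062 -0.06 -0.045 11.5 27.8 -42.9 10;-0.0064 -0.062 -0.046 11.8 28.5 -44 10"

```text
time_s: 6.08
ee_pos: [535.6, -146.0, 230.3]
ee_rot: [-179.9, -29.9, 9.4]
force: [0.1, -0.1, -2.1]
gripper_width: 25.7
gripper_force: 35.0
```

>>> send_rows --targets "0 0 0 0 0 0 10;0 0 0 0 0 0 10;0 0 0 0 0 0 10"

```text
time_s: 6.33
ee_pos: [536.8, -146.5, 231.6]
ee_rot: [-179.9, -29.9, 9.4]
force: [0.2, 0.6, -2.2]
gripper_width: 25.8
gripper_force: 35.0
```

```bash
python3 - <<'E'
from workcell import eyes
import cv2,pickle,numpy as np
im={}
for n in("wrist","side","top"):
    f=eyes.grab_frame(n); pickle.dump(f,open(n+"3.pkl","wb"));im[n]=f["image"]
a=im["wrist"][:400,100:500]; b=cv2.resize(im["side"][80:180,260:360+20][:, :100],(400,400),interpolation=2)
c=cv2.resize(im["side"][80:180,300:400],(400,400),interpolation=2)
d=cv2.resize(im["top"][70:200,230:330],(400,520),interpolation=2)
cv2.imwrite("pics/s3.png",np.hstack([c,d[:400]]));cv2.imwrite("pics/w3.png",im["wrist"])
E
python3 tgt.py
```

```text
foc [ 581.9284479  -138.98777621  270.        ] tcp [ 536.69501339 -146.47612274  232.21295104] mouth now [ 582.48381698 -139.08155881  270.28716344]
t 6.48 pos [ 537.3 -146.6  232.5] rot [-179.99  -30.03    9.44] q [-26.7   4.6 111.7  26.3  41.8  37.5] F [-0.6 -0.2 -1.8] w 25.838606406034078 34.99622404575348
shift m [-0.0006 -0.0002 -0.    ] turn [-0.03 -0.03  0.03] rows 0.015487080984399267 0.0071980507993524056
```

View pics/w3.png

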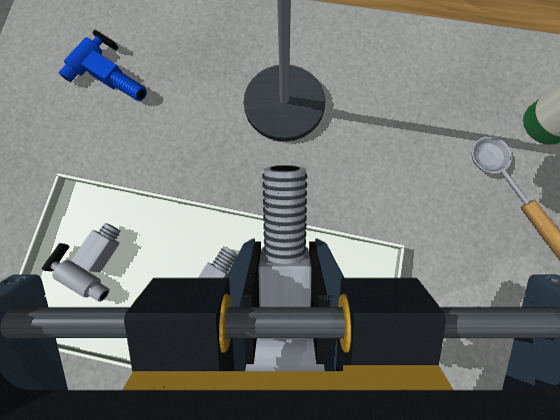

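View pics/s3.png

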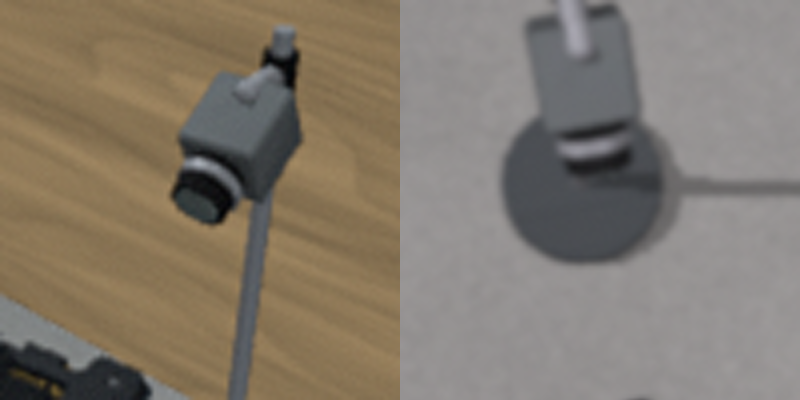

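Wrist view: pipe axis at column 285, and the stand post base is also at column 285, so the pipe points at the post. Side/top crops: lens at about (350,130) side and (279,111) top. Now a joint fit of the stand pose from housing corners, lens and post.

```bash
python3 - <<'E'
from h import *
np.set_printoptions(precision=2,suppress=True)
def proj(f,P):
    k=210/np.tan(np.radians(f["fovy"]/2)); p=R.from_euler("xyz",f["attitude"],degrees=True).inv().apply(P-f["eye"])
    return np.array([f["cx"]-k*p[0]/p[2],f["cy"]+k*p[1]/p[2]])
c1=lambda x,y:(240+(x-420)/4.375,55+y/4.375); c3=lambda x,y:(330+x/8,80+y/8)
W3=pickle.load(open("wrist3.pkl","rb"))
L=lambda x,y,z:("L",(x,y,z)); A=lambda x,y,z:("A",(x,y,z))
obs=[("top",L(76,24,22),c1(516,97)),("top",L(76,-24,22),c1(612,75)),("top",L(26,24,22),c1(540,210)),("top",L(26,-24,22),c1(637,193)),
("top",A(0,0,410),(271.5,58.4)),("top",L(0,0,17),c1(594,250)),
("side",L(76,24,22),c3(205,145)),("side",L(26,24,22),c3(120,275)),("side",L(26,-24,22),c3(262,310)),("side",L(76,-24,22),c3(345,185)),("side",L(26,-24,-22),c3(285,402)),
("side",L(0,0,0),c3(155,410)),("side",A(0,0,410),(370.9,87.5))]
def world(q,o):
    x,y,yaw=q[:3]; Z=R.from_euler("z",yaw,degrees=True); S=np.array([x,y,0])
    if o[0]=="A": return S+Z.apply(o[1])
    return S+Z.apply(np.array([-80,0,335])+R.from_euler("y",-30,degrees=True).apply(o[1]))
def res(q):
    r=[]
    for cam,o,px in obs:
        f=F[cam]; b=q[3:5] if cam=="top" else q[5:7]
        r.append(proj(f,world(q,o))+b-px)
    return np.r_[np.ravel(r),q[3:]/1.0]
s=least_squares(res,[771,-107.6,9.4,0,0,0,0],loss="soft_l1")
J=s.jac;print(s.x,np.sqrt(np.diag(np.linalg.inv(J.T@J)))*np.sqrt(2*s.cost/20));print(res(s.x)[:-4].reshape(-1,2))
print("lens",world(s.x,L(0,0,0)),"focus",world(s.x,L(-130,0,0)))
print("wrist mouth at",atz(W3,285,169,270),"post base at", atz(W3,285,100,10))
E
```

```text
[ 772.15 -106.89   10.12   -0.16    0.12    0.25    0.39] [1.8  1.98 1.15 0.85 0.86 0.73 0.56]
[[-0.74 -0.19]
 [ 2.42  0.14]
 [-1.45  0.03]
 [ 0.87 -0.68]
 [-0.5  -0.26]
 [ 0.48  1.02]
 [-0.65 -1.73]
 [-1.42 -0.88]
 [ 0.15  0.62]
 [ 1.23 -1.41]
 [ 0.3   1.62]
 [-0.46  0.56]
 [ 0.34  0.11]]
lens [ 693.4  -120.95  335.  ] focus [ 582.56 -140.74  270.  ]
wrist mouth at [ 581.15 -138.41  270.  ] post base at [ 772.47 -107.01   10.  ]
```

>>> send_rows --targets "0 0.0005 0 0.1 0 -0.2 10;0 0.0011 0 0.2 0 -0.35 10;0 0.0011 0 0.2 0 -0.35 10;0 0.0011 0 0.2 0 -0.35 10;0 0.0011 0 0.2 0 -0.35 10;0 0.0011 0 0.2 0 -0.35 10"

```text
time_s: 6.98
ee_pos: [537.4, -147.8, 233.0]
ee_rot: [180.0, -30.1, 9.9]
force: [-0.6, 0.2, -1.8]
gripper_width: 25.8
gripper_force: 35.0
```

```bash
sed -i 's/693,-120.6,335/693.3,-120.9,335/;s/yaw=9.4/yaw=9.8/' tgt.py; python3 tgt.py; python3 - <<'E'
from workcell import env,eyes
s=env.state(); print(s["qvel"].round(2),s["gripper_width"],s["gripper_force"]); print(env.job_done())
E
```

```text
foc [ 582.35952449 -140.06274753  270.        ] tcp [ 537.17947038 -147.86669795  232.21295104] mouth now [ 582.57179117 -139.94230647  270.81225776]
t 6.98 pos [ 537.4 -147.8  233. ] rot [179.98 -30.08   9.85] q [-27.    4.7 111.5  26.6  42.1  36.7] F [-0.6  0.2 -1.8] w 25.843358305007484 34.996211528778076
shift m [-0.0006  0.      0.0005] turn [-0.   -0.08  0.04] rows 0.019243740956744856 0.012339194730255599

[-0.03  0.06 -0.02  0.    0.08  0.06] 25.843358305007484 34.996211528778076
the job is handed in; nothing more can be done
None
```

The job is handed in at 7.0 s: the long-piped tap is held at 35 N with its pipe mouth within about 1 mm of my measured focus point, aimed into the lens along an axis known to about 1° in yaw; the other fittings, camera and stand were not touched.

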